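Open the truck tool chest by its pop-out T-handle

ROBOT

A 6-joint arm with a two-finger parallel gripper is mounted at the origin on the work surface. World frame = base frame: x ahead of the robot, y to its left, z up, the work surface at z = 0. Lengths are in m, angles in rad, forces in N, time in s.
With the tool pointing down it reaches from about 0.375 to 0.9 m from the base axis. Payload 3.1 kg.
Tool frame: the origin (TCP) lies at the very end of the fingers, on their centre line; the grasp point (between the pads) lies 19 mm behind it; x points along the fingers, y is the direction in which the jaws open and shut, and the axes are right-handed (so a half turn about x gives the same grasp; the last joint's range is limited). The gripper opens to 87 mm and grips with 3 to 60 N. Pads are 19 mm wide; open, the fingers measure 117 mm over their backs; the gripper's body (75 mm by 190 mm) begins 51 mm behind the grasp point.
Start: joints at [0.962, 0.527, 1.433, -0, 1.181, -0.178], TCP at [0.261, 0.568, 0.223] pointing down, gripper open.
Joint ranges: [-3.08, 3.08], [-0.75, 2.2], [0.22, 2.44], [-1.43, 4.57], [0, 2.65], [-2.85, 2.85]. Speed limits (rad/s): [2.79, 2.79, 3.14, 3.14, 3.14, 3.14].

INTERFACE

Orientations are given as a unit quaternion [x, y, z, w].
In Python, from rig import robot gives the robot as it stands.
- The arm moves only by the tool carry_out, never from a script. Its argument "commands" is a list that holds one entry, the list of rows, each a list of 5 numbers: the opening, from 0 (shut) to 1 (fully open), then the shift along the tool's x, y, z in mm, then the turn about the tool's x in degrees. In form: [[[hand, x, y, z, twist], ...]]. A call has 1 to 8 rows; each row shifts and turns the pose as measured when the row begins, along the tool's axes as they then stand; what a row does not reach is not made up. A row lasts 1/12 s, in which the tool goes at most 41.7 mm and 7.16 degrees, less where a joint would pass 70% of its speed; a pose out of reach is approached as far as the arm can. A call with a gripper value outside its range is refused whole. The fingers move at their own pace and stop on an object; "force" is the grip in N (left out, the last holds). Time passes only in rows, so rows that do not move let the fingers close. It gives the time, the measured TCP pose, the force and the opening at its end, in the units of the state.
- robot.get_obs(): the state, without advancing time (a new reading comes with each control period).
- robot.camera(name): name is "scene" or "top" or "wrist"; returns the picture (420x560x3 uint8, red, green, blue); there is no depth.
- robot.camera_model(name): a dict with "fx", "fy", "cx", "cy" (pixels), "k1" (the pictures are not rectified: a ray, as slopes to the right and down, at radius r is drawn at 1 + k1 r^2 times it, then the intrinsics apply), "R" (3x3) and "t" (3): a world point X has camera coordinates R X + t. Camera axes: x right, y down, z forward; pixel columns grow to the right and rows downward; lengths in m; the calibration is good to about 2 mm. A picture is of the moment at which its call begins: read the wrist's pose just before it. camera_model takes no time and is no camera call; for the wrist camera it gives the pose at the moment of the call.
- robot.hand_in(): hands the job in, once; it reports no verdict.
The state is a dict: "time": time; "q": joint angles; "joint_velocities": joint speeds; "joint_torque": joint torques, N m; "position": TCP position; "tool_rot": TCP orientation; "ft_force": force on the tool from outside, world axes, zero at the start; "moment": the same for the moment, N m; "grip_width": finger opening in m.
Only numpy, scipy, OpenCV 4.12 (cv2) and the standard library are available. Lean on these libraries where they do the work, as an engineer would, in place of code of your own. Each camera call takes 0.05 s, during which the arm holds its last target. There are 200 camera calls.

TASK

Open the truck tool chest on the bench: gently push in the round release button beside the T-handle so that the handle pops out, then turn the handle clockwise (seen from above) until the latch lets go near its stop, without forcing it hard against the stop. Then let go, so that the lid rises on its spring, and leave the handle popped out and the other things on the bench where they are.

Things in the scene. Friction and masses are not known exactly. Their poses are not given: they have to be found in the camera images.
- button_top (a point): Centre of the top of the release button: a round black rubber button, 26 mm across, standing 10 mm above the lid's top face, pushed straight down. It lies 95 mm from the handle's turning axis, off the +y end of the handle's slot. The point has the lid's axes: z up out of the lid, x from the chest's front to its hinge.
- release_button (a joint): How far the button is pushed in (m): 0 out, 0.008 fully in (2 mm still stands above the lid). A spring needs about 2 N to start and 6 to 8 N fully in; the handle is freed at about 5 to 6 mm. The button springs back. Keep the push under 25 N at the end of its travel.
- handle_grip (a point): Centre of the T-handle's steel crossbar, on its turning axis. Bar 14 mm wide, 17 high, 90 long along this point's y (z up), with a 7 mm tang at the +y end. At first it lies in a slot in the lid, its top 2 mm above the lid, and cannot be gripped or turned. Popped out, its centre is 21.5 mm above the lid's top face with 13 mm free beneath; grip it across its width from above.
- t_handle (a joint): How far the handle has popped out (m): 0 in, 0.028 fully out. A light spring (2 to 7 N) drives it out once the button has freed it; pushed fully back in it catches again.
- spindle (a joint): Turn of the handle (rad): about 0 latched, growing clockwise seen from above. Friction under about 0.25 N m. The latch lets go about 0.1 rad before the stop (the lid then lifts some mm even if the handle is held); because of wear the stop lies anywhere from 0.6 to 1.5 rad, differently each time, and must be felt. The handle stays where it is left.
- catch_plate (a joint): Twist (rad) of the springy catch plate inside the chest, which carries the stop; 0 unloaded. It gives 0.125 rad per N m that the handle is forced against the stop (turning friction alone twists it up to 0.02); beyond 0.07 rad (0.56 N m) the plate is bent and the job has failed.
- chest_lid: The lid: grey steel panel 370 x 450 mm, 28 mm thick, hinged along the chest's far top edge, 300 mm from the handle's axis. Origin on that axis at the lid's underside (190 mm above the bench when shut, top face 218 mm); z is out of the lid. Once unlatched and let go, a spring strut (about 7 N up at the handle) tilts it up by 0.2 rad: the handle rises by 60 mm and goes 10 mm towards the hinge.
- chest: The fixed grey sheet-metal chest, 360 mm deep (x), 440 mm wide (y) and 190 mm high without the lid. Origin at the centre of its underside on the bench; its x axis runs from the front to the hinge side; the handle's axis is at x = -120 mm, y = 0.
- oil_bottle: Loose grey plastic oil bottle, 72 mm across, 190 mm high, on the bench beside the chest; origin at the centre of its foot. Leave alone.
- spanner: Loose steel spanner, 200 mm long, lying on the bench beside the chest. Leave alone.
- filter: Loose white oil filter can, 76 mm across and 85 mm high, on the bench beside the chest; origin at the centre of its foot. Leave alone.

How it is judged:
On the way, in this order (a step that is already met when the one before it is completed fails the run):
1. the handle has popped out with the lid still shut (value of joint t_handle above 0.022 m and angle between chest_lid's own z axis and vertical below 0.03 rad), for 0.2 s.
2. the latch has let go and the lid has risen (angle between chest_lid's own z axis and vertical above 0.12 rad), for 0.2 s.
At the end, for the whole second after the job is handed in: The lid is up by more than 0.12 rad and at rest (under 0.1 rad/s), and the handle is turned by more than 0.4 rad and still popped out by more than 20 mm (angle between chest_lid's own z axis and vertical above 0.12 rad and value of joint t_handle above 0.02 m and angular speed of chest_lid below 0.1 rad/s and value of joint spindle above 0.4 rad); the robot touches nothing.
It fails at once if the release button is pushed with more than 25 N (contact force between the fingers and release_button above 25 N).
It fails at once if the handle is forced against its stop: the catch plate twists by more than 0.07 rad (value of joint catch_plate above 0.07 rad).
It fails at once if the oil bottle is disturbed by more than 20 mm (distance of oil_bottle from where it was at the start of the episode above 0.02 m).
It fails at once if the spanner is disturbed by more than 20 mm (distance of spanner from where it was at the start of the episode above 0.02 m).
It fails at once if the oil filter is disturbed by more than 20 mm (distance of filter from where it was at the start of the episode above 0.02 m).
It also fails if it takes over 66 s, if anything falls off the work surface, if the arm or the gripper's body presses on something with over 40 N, if the wrist force passes 120 N, or if a joint passes its speed limit or range.

## Working session

There is one attempt and no reset: what is moved stays moved. The work goes in short steps, Python scripts to look and compute and a tool call to move; the robot and the scene stay as the last step left them, time stands still between calls to the robot, and variables do not carry over. Pictures are saved under pics/ and viewed, on a budget of 10 in all, crops included, one or two more only if the job needs it, and the job is handed in when it is done.

Besides the shell and the picture viewer there is one more tool, called after "Call:" as name(argument=value, ...), one argument or row to a line, values as JSON. carry_out: Moves the arm, as the interface text tells. Its arguments: {"type":"object","properties":{"commands":{"type":"array"},"force":{"type":"number"}},"required":["commands"]}

```bash
mkdir -p pics
cat > h.py <<'E'
from rig import robot
import numpy as np, cv2
from scipy.spatial.transform import Rotation as Ro
np.set_printoptions(precision=4,suppress=True)
def save(n,f):
    m=robot.camera_model(n); im=robot.camera(n); cv2.imwrite('pics/'+f,im[:,:,::-1]); np.save('pics/'+f+'.npy',m,allow_pickle=True); return m
def ld(f): return np.load('pics/'+f+'.npy',allow_pickle=True).item()
def pix2z(m,u,v,z):
    K=np.array([[m['fx'],0,m['cx']],[0,m['fy'],m['cy']],[0,0,1.]])
    p=cv2.undistortPoints(np.array([[[u,v]]],float),K,np.array([m['k1'],0,0,0.])).ravel()
    R=np.array(m['R']);t=np.array(m['t']); d=R.T@np.r_[p,1]; c=-R.T@t
    return c+d*(z-c[2])/d[2]
def proj(m,X):
    p=np.array(m['R'])@np.array(X)+np.array(m['t']); s=p[:2]/p[2]; s=s*(1+m['k1']*(s@s)); return s*[m['fx'],m['fy']]+[m['cx'],m['cy']]
def st():
    o=robot.get_obs(); print('t',o['time'],'p',np.array(o['position']),'F',np.array(o['ft_force']),'M',np.array(o['moment']),'w',o['grip_width']);R=Ro.from_quat(o['tool_rot']).as_matrix();print('tool axes cols\n',R);return o,R
E
python3 - <<'E'
from h import *
st()
a=[]
for n in('top','scene','wrist'):
    m=save(n,n+'0.png'); print(n,m)
E
```

```text
t 0.0 p [0.2606 0.5673 0.2216] F [-0.2508 -0.1432  0.1189] M [0.0293 0.0524 0.0473] w 0.08711560870889543
tool axes cols
 [[-0.0012  0.4176  0.9086]
 [-0.0018  0.9086 -0.4176]
 [-1.     -0.0021 -0.0004]]
top {'fx': 442.2104840181527, 'fy': 442.2104840181527, 'cx': 280.3587319060361, 'cy': 209.60614347840905, 'k1': -0.07066447112231582, 'R': array([[-0.0282, -0.9996,  0.0039],
       [-0.9959,  0.0277, -0.0863],
       [ 0.0861, -0.0063, -0.9963]]), 't': array([0.0671, 0.5928, 1.1531])}
scene {'fx': 390.7124426052173, 'fy': 390.7124426052173, 'cx': 274.67743166230764, 'cy': 210.38948990268713, 'k1': -0.0015615607411573007, 'R': array([[ 0.9747, -0.2231,  0.014 ],
       [-0.1492, -0.696 , -0.7024],
       [ 0.1665,  0.6825, -0.7117]]), 't': array([-0.5661,  0.2236,  1.0519])}
wrist {'fx': 374.1156693304223, 'fy': 374.1156693304223, 'cx': 284.16863288190893, 'cy': 205.92379096507017, 'k1': -0.03560520676077825, 'R': array([[ 0.4172,  0.9088, -0.0007],
       [ 0.8813, -0.4044,  0.2443],
       [ 0.2218, -0.1026, -0.9697]]), 't': array([-0.6259, -0.0301,  0.3902])}
```

View pics/top0.png

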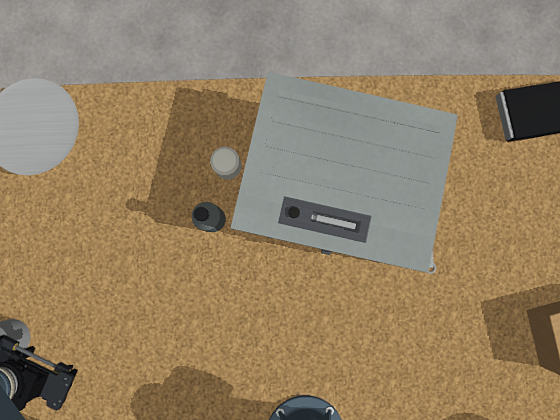

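View pics/scene0.png

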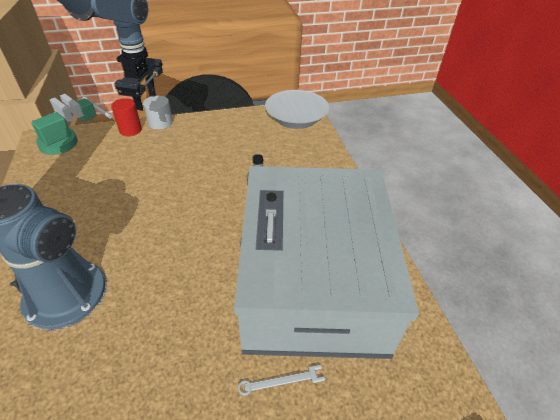

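The top view shows the lid with the button at about (293,212) and the handle at about (335,222). The bottle and filter are on the +y side and the spanner is at -y. I'll enlarge both views.

Run:
```python
from h import *
a=cv2.imread('pics/top0.png')[190:250,270:380]; b=cv2.imread('pics/scene0.png')[185:255,245:300]
a=cv2.resize(a,None,fx=5,fy=5,interpolation=cv2.INTER_CUBIC); b=cv2.resize(b,None,fx=4,fy=4,interpolation=cv2.INTER_CUBIC)
c=np.zeros((300,550+220,3),np.uint8); c[:300,:550]=a; c[:280,550:]=b; cv2.imwrite('pics/c0.png',c)
```

```text
(no output)
```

View pics/c0.png

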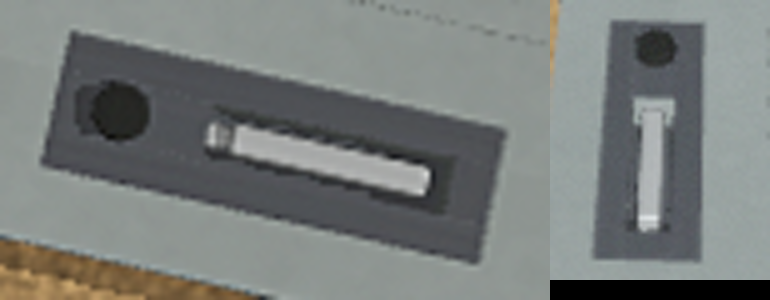

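Run:
```python
from h import *
m=ld('top0.png');s=ld('scene0.png')
B=pix2z(m,293.8,211.6,.228); H=pix2z(m,335.8,221.2,.220); B2=pix2z(s,271.1,196.6,.228)
H2=pix2z(s,(100+.5)/4-.5+245,(168+.5)/4-.5+185,.220)
print(B,H,B2,H2,np.linalg.norm((B-H)[:2]),np.linalg.norm((B2-H2)[:2]))
# lid corners top
C=[pix2z(m,u,v,.218) for u,v in((266.5,72),(456.5,114),(432,271),(231.5,229))]
for i in range(4): print(C[i],np.linalg.norm(C[i]-C[i-1]))
for a,b in((C[0],C[1]),(C[3],C[2])):
  d=a-b; print('yaw of lid y',np.degrees(np.arctan2(d[1],d[0]))-90)
for a,b in((C[0],C[3]),(C[1],C[2])):
  d=a-b; print('yaw of lid x',np.degrees(np.arctan2(d[1],d[0])))
d=B-H; print(np.degrees(np.arctan2(d[1],d[0]))-90)
print(pix2z(m,207,213,.19),pix2z(m,224,160,.085))
# plate corners
P=[pix2z(m,(u+.5)/5-.5+270,(v+.5)/5-.5+190,.218) for u,v in((71,31),(506,129),(481,264),(41,166))]
print(np.array(P),np.mean(P,0))
```

```text
[0.5717 0.0223 0.228 ] [ 0.5484 -0.0707  0.22  ] [0.5725 0.019  0.228 ] [ 0.5482 -0.0742  0.22  ] 0.0958661846172132 0.0963245224207425
[0.8971 0.0747 0.218 ] 0.3698116791929404
[ 0.788  -0.3612  0.218 ] 0.44931846357491645
[ 0.4313 -0.2819  0.218 ] 0.36546889459635395
[0.5376 0.1614 0.218 ] 0.45588683253133344
yaw of lid y -14.050532725817035
yaw of lid y -13.49024053442966
yaw of lid x -13.562532313157398
yaw of lid x -12.530233221305432
-14.099696892109478
[0.5771 0.2199 0.19  ] [0.7207 0.1915 0.085 ]
[[ 0.6086  0.0432  0.218 ]
 [ 0.5592 -0.1499  0.218 ]
 [ 0.4994 -0.136   0.218 ]
 [ 0.5486  0.0582  0.218 ]] [ 0.5539 -0.0461  0.218 ]
```

Both views agree: button about (0.572, 0.021) and handle about (0.548, -0.0725), 95–96 mm apart, with the lid at yaw -13.7°. Next I raise the tool and twist it about 79°.

Call:
carry_out(
  commands=[
    [[0,-15,0,0,7.1],[0,-15,0,0,7.1],[0,-15,0,0,7.1],[0,-15,0,0,7.1],[0,-15,0,0,7.1],[0,0,0,0,7.1],[0,0,0,0,7.1],[0,0,0,0,7.1]],
  ],
  force=20,
)

```text
time: 0.82
position: [0.2591, 0.5653, 0.296]
tool_rot: [0.461, 0.532, -0.469, 0.533]
ft_force: [0.4, 0.9, -0.5]
grip_width: 0.0418
```

Call:
carry_out(
  commands=[
    [[0,0,0,0,7.1],[0,0,0,0,7.1],[0,0,0,0,7.1],[0,0,0,0,0]],
  ],
)

```text
time: 1.15
position: [0.2586, 0.5645, 0.2949]
tool_rot: [-0.552, -0.434, 0.561, -0.437]
ft_force: [0.3, 0.4, -0.9]
grip_width: 0.015
```

```bash
cat >> h.py <<'E'
def goto(T,yaw=-13.7):
    o,R=st(); print('tool shift mm',R.T@(np.array(T)-o['position'])*1e3,'twist',(np.degrees(np.arctan2(R[1,1],R[0,1]))-yaw+180)%360-180,'q',np.array(o['q']))
E
python3 -c "
from h import *
goto([.572,.0207,.27])"
```

```text
t 1.15 p [0.2586 0.5645 0.2949] F [ 0.2799  0.3508 -0.8638] M [-0.0605  0.0413  0.0026] w 0.015019190073173887
tool axes cols
 [[-0.0081  0.9708 -0.2396]
 [-0.0117 -0.2397 -0.9708]
 [-0.9999 -0.0051  0.0133]]
tool shift mm [ 28.7702 434.7349 452.4997] twist -0.16783618876851847 q [ 0.9615  0.4586  1.3442 -0.0001  1.3531  1.2036]
```

Call:
carry_out(
  commands=[
    [[0,0,27,28,0],[0,0,27,28,0],[0,0,27,28,0],[0,0,27,28,0],[0,0,27,28,0],[0,0,27,28,0],[0,0,27,28,0],[0,0,27,28,0]],
  ],
)

```text
time: 1.82
position: [0.4187, 0.2943, 0.2933]
tool_rot: [-0.542, -0.448, 0.552, -0.448]
ft_force: [0.2, 0.4, 0.4]
grip_width: 0.0002
```

Call:
carry_out(
  commands=[
    [[0,0,27,28,0],[0,0,27,28,0],[0,0,27,28,0],[0,0,27,28,0],[0,0,27,28,0],[0,0,27,28,0],[0,0,20,20,0],[0,0,0,0,0]],
  ],
)

```text
time: 2.48
position: [0.5703, 0.0562, 0.293]
tool_rot: [-0.537, -0.453, 0.547, -0.455]
ft_force: [0.2, 0.1, -0.3]
grip_width: 0.0005
```

```bash
python3 -c "
from h import *
goto([.572,.0207,.24])"
```

```text
t 2.4833 p [0.5703 0.0562 0.293 ] F [ 0.1987  0.1114 -0.282 ] M [-0.0579  0.0539  0.0134] w 0.0005456871912541715
tool axes cols
 [[-0.009   0.9843 -0.1765]
 [-0.0118 -0.1766 -0.9842]
 [-0.9999 -0.0068  0.0133]]
tool shift mm [53.3802  8.2875 33.9836] twist 3.527292727482859 q [-0.0898  0.3872  1.4705 -0.0131  1.2919  0.0914]
```

Call:
carry_out(
  commands=[
    [[0,10,3,12,3.5],[0,13,3,11,0],[0,13,2,11,0],[0,13,0,0,0],[0,0,0,0,0]],
  ],
)

```text
time: 2.9
position: [0.5711, 0.0178, 0.2423]
tool_rot: [-0.55, -0.438, 0.559, -0.44]
ft_force: [0.4, -0.1, 0.4]
grip_width: 0.0004
```

Run:
```python
from h import *
goto([.572,.0207,.228])
m=save('wrist','w1.png'); im=cv2.imread('pics/w1.png'); t=cv2.imread('pics/top0.png')
robot
b=save('scene','s1.png'); s=cv2.imread('pics/s1.png')[150:260,220:320]
c=np.zeros((420,560+240,3),np.uint8); c[:,:560]=im; c[:264,560:]=cv2.resize(s,(240,264)); cv2.imwrite('pics/c1.png',c)
print(proj(m,[.572,.0207,.228]),proj(m,[.548,-.0725,.22]))
```

```text
t 2.9 p [0.5711 0.0178 0.2423] F [ 0.4244 -0.0859  0.3934] M [-0.0383  0.064   0.0184] w 0.00039533207886136197
tool axes cols
 [[-0.0088  0.9733 -0.2293]
 [-0.0104 -0.2294 -0.9733]
 [-0.9999 -0.0062  0.0121]]
tool shift mm [14.2467  0.3077 -3.2287] twist 0.44069679476061197 q [-0.1581  0.4362  1.5402 -0.0126  1.1723  0.0783]
[283.6797 244.5888] [280.4399 391.5525]
```

View pics/c1.png

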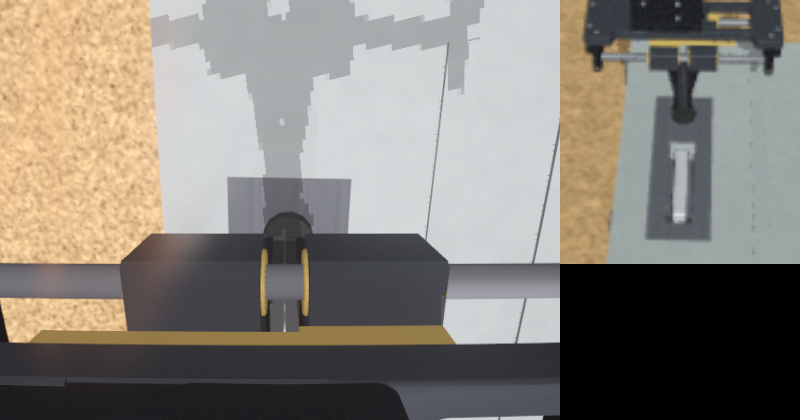

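The wrist view shows the button under the closed tips, its arc top at (288,212) and centred at x of about 288, within about 2 mm of my estimate. I'll nudge sideways and descend gently.

Call:
carry_out(
  commands=[
    [[0,6,0,-3,0],[0,5,0,0,0],[0,0,0,0,0]],
  ],
)

```text
time: 3.25
position: [0.5746, 0.0225, 0.2352]
tool_rot: [-0.551, -0.437, 0.556, -0.443]
ft_force: [-0.6, 0.0, -0.8]
grip_width: 0.0006
```

Call:
carry_out(
  commands=[
    [[0,3,0,0,0],[0,2,0,0,0]],
  ],
)

```text
time: 3.42
position: [0.5752, 0.0234, 0.2308]
tool_rot: [-0.551, -0.437, 0.555, -0.444]
ft_force: [-0.2, -0.0, -0.1]
grip_width: 0.0005
```

Call:
carry_out(
  commands=[
    [[0,2,0,0,0],[0,2,0,0,0]],
  ],
)

```text
time: 3.58
position: [0.5754, 0.0236, 0.2275]
tool_rot: [-0.551, -0.437, 0.555, -0.445]
ft_force: [-2.1, -0.7, 5.7]
grip_width: 0.0005
```

Call:
carry_out(
  commands=[
    [[0,2,0,0,0],[0,2,0,0,0]],
  ],
)

```text
time: 3.75
position: [0.5754, 0.0235, 0.2249]
tool_rot: [-0.551, -0.437, 0.554, -0.445]
ft_force: [-1.5, 0.5, 6.6]
grip_width: 0.0006
```

Call:
carry_out(
  commands=[
    [[0,2,0,0,0]],
  ],
)

```text
time: 3.83
position: [0.5754, 0.0236, 0.2239]
tool_rot: [-0.551, -0.437, 0.554, -0.445]
ft_force: [-2.5, 0.0, 7.2]
grip_width: 0.0006
```

Call:
carry_out(
  commands=[
    [[0,2,0,0,0]],
  ],
)

```text
time: 3.92
position: [0.5754, 0.0236, 0.2227]
tool_rot: [-0.551, -0.436, 0.554, -0.445]
ft_force: [-1.4, 0.3, 4.9]
grip_width: 0.0008
```

Call:
carry_out(
  commands=[
    [[0,2,0,0,0]],
  ],
)

```text
time: 4.0
position: [0.5754, 0.0236, 0.2215]
tool_rot: [-0.552, -0.436, 0.554, -0.446]
ft_force: [-1.5, 0.6, 6.0]
grip_width: 0.0007
```

Run:
```python
from h import *
o,R=st()
save('scene','s2.png'); s=cv2.imread('pics/s2.png')[150:260,220:320]; cv2.imwrite('pics/c2.png',cv2.resize(s,(400,440),interpolation=2))
```

```text
t 4.0 p [0.5754 0.0236 0.2215] F [-1.5396  0.5789  5.9517] M [-0.01    0.4495  0.0556] w 0.0006506508766367996
tool axes cols
 [[ 0.0055  0.975  -0.2222]
 [-0.0123 -0.2221 -0.9749]
 [-0.9999  0.0081  0.0107]]
```

View pics/c2.png

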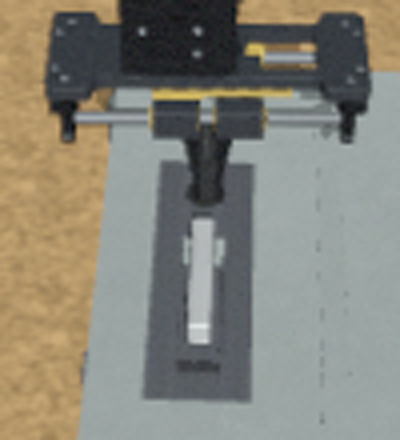

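The handle has popped out: the bar end moved up in the picture from row 242 to 235.5, which fits about 28 mm, and the slot now shows below it. I'll retreat, open the gripper and check the handle position.

Call:
carry_out(
  commands=[
    [[0,-20,0,0,0],[0,-20,0,0,0],[0.6,-20,0,0,0],[0.6,0,0,20,0],[0.6,0,0,25,0],[0.6,0,0,25,0],[0.6,0,0,25,0],[0.6,0,0,0,0]],
  ],
)

```text
time: 4.72
position: [0.555, -0.0704, 0.285]
tool_rot: [-0.552, -0.436, 0.552, -0.448]
ft_force: [0.6, -0.2, -0.4]
grip_width: 0.0329
```

Run:
```python
from h import *
goto([.548,-.0725,.27])
save('wrist','w3.png');m=save('top','t3.png'); s=cv2.imread('pics/t3.png')[180:260,270:370]
c=np.zeros((420,800,3),np.uint8);c[:,:560]=cv2.imread('pics/w3.png'); c[:192,560:]=cv2.resize(s,(240,192),interpolation=2);cv2.imwrite('pics/c3.png',c)
w=ld('w3.png')
print(proj(w,[.548,-.0725,.248]))
```

```text
t 4.7167 p [ 0.555  -0.0704  0.285 ] F [ 0.596  -0.2271 -0.409 ] M [-0.0941  0.1442 -0.0155] w 0.032937430129748486
tool axes cols
 [[ 0.0103  0.976  -0.2174]
 [-0.0132 -0.2173 -0.976 ]
 [-0.9999  0.0129  0.0106]]
tool shift mm [14.9104 -6.5856  3.4192] twist 1.1487982511254984 q [-0.3207  0.3649  1.5306 -0.0098  1.2322 -0.0984]
[271.0028 241.5342]
```

View pics/c3.png

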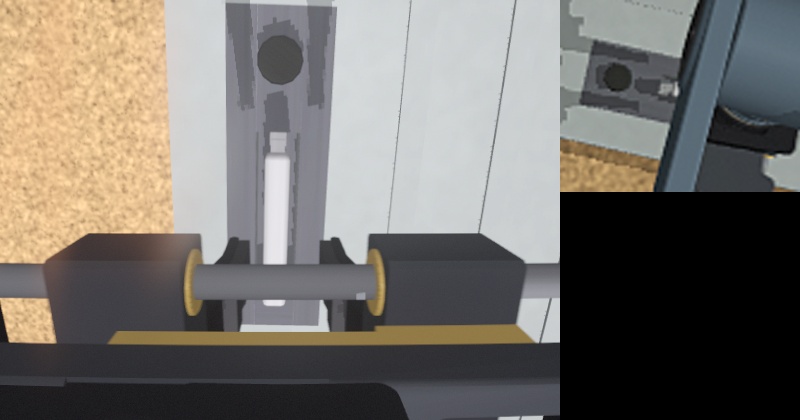

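The wrist view shows the popped bar from (277,154) to (274,305), with the button at (280,59).

Run:
```python
from h import *
m=ld('w3.png')
a=pix2z(m,277,154,.248);b=pix2z(m,274,305,.248);d=a-b
print(a,b,(a+b)/2,np.linalg.norm(d),np.degrees(np.arctan2(d[1],d[0]))-90,pix2z(m,280,59,.228))
```

```text
[ 0.5623 -0.025   0.248 ] [ 0.5407 -0.1119  0.248 ] [ 0.5515 -0.0685  0.248 ] 0.08956986367696035 -13.954637150443489 [0.5749 0.0236 0.228 ]
```

The wrist-based points check out: bar length 89.6 mm and button to axis 95.0 mm. I'll descend over (0.551, -0.069).

Call:
carry_out(
  commands=[
    [[0.6,15,-4,0,1],[0.6,15,0,0,0],[0.6,15,0,0,0],[0.6,10,0,0,0],[0.6,0,0,0,0]],
  ],
  force=25,
)

```text
time: 5.23
position: [0.5536, -0.0625, 0.2283]
tool_rot: [0.557, 0.433, -0.553, 0.444]
ft_force: [-0.4, 0.9, 0.2]
grip_width: 0.0517
```

```bash
python3 -c "
from h import *
goto([.551,-.069,.224],-13.9)"
```

```text
t 5.2333 p [ 0.5536 -0.0625  0.2283] F [-0.4375  0.8924  0.1835] M [-0.0303  0.0803  0.0166] w 0.051744523428266125
tool axes cols
 [[ 0.0142  0.9727 -0.2317]
 [-0.0079 -0.2316 -0.9728]
 [-0.9999  0.0156  0.0044]]
tool shift mm [ 4.3354 -1.0829  6.943 ] twist 0.5068487424332204 q [-0.3111  0.423   1.6094 -0.0036  1.0933 -0.0757]
```

Call:
carry_out(
  commands=[
    [[0.6,3,-1,7,0.5],[0.6,1,0,0,0],[0.6,0,0,0,0]],
  ],
)

```text
time: 5.48
position: [0.5514, -0.0673, 0.2241]
tool_rot: [0.559, 0.431, -0.554, 0.441]
ft_force: [-0.1, 0.0, 0.5]
grip_width: 0.0521
```

Call:
carry_out(
  commands=[
    [[0,0,0,0,0],[0,0,0,0,0],[0,0,0,0,0],[0,0,0,0,0],[0,0,0,0,0],[0,0,0,0,0],[0,0,0,0,0]],
  ],
)

```text
time: 6.07
position: [0.5513, -0.0671, 0.2265]
tool_rot: [0.559, 0.431, -0.554, 0.442]
ft_force: [-4.7, 1.0, 0.7]
grip_width: 0.0138
```

```bash
python3 -c "
from h import *
goto([.551,-.069,.224],-13.9)"
```

```text
t 6.0667 p [ 0.5513 -0.0671  0.2265] F [-4.6701  1.05    0.7006] M [ 0.0313  0.7611 -0.0868] w 0.013761373461391167
tool axes cols
 [[ 0.0149  0.9711 -0.2381]
 [-0.0073 -0.238  -0.9712]
 [-0.9999  0.0163  0.0036]]
tool shift mm [2.5347 0.1347 1.8892] twist 0.12751689289120804 q [-0.3211  0.4226  1.6162 -0.0025  1.0863 -0.0795]
```

Gripped: width 13.8 mm matches the 14 mm bar. I start turning.

Call:
carry_out(
  commands=[
    [[0,0,0,0,3],[0,0,0,0,3],[0,0,0,0,3],[0,0,0,0,3]],
  ],
)

```text
time: 6.4
position: [0.5518, -0.0674, 0.2269]
tool_rot: [0.603, 0.368, -0.597, 0.38]
ft_force: [1.2, 0.8, -0.3]
grip_width: 0.0137
```

```bash
cat > s.py <<'E'
from h import *
o=robot.get_obs();R=Ro.from_quat(o['tool_rot']).as_matrix()
y=np.degrees(np.arctan2(R[1,1],R[0,1]));x=R[:,0]
print('t',round(o['time'],2),'turn deg',round(-13.9-y,2),'rad',round(np.radians(-13.9-y),3),'p',np.array(o['position']),'Ftool',R.T@o['ft_force'],'Mtool',R.T@o['moment'],'tq6',o['joint_torque'][5],'w',round(o['grip_width'],4),'tilt',x)
E
python3 s.py
```

```text
t 6.4 turn deg 12.21 rad 0.213 p [ 0.5518 -0.0674  0.2269] Ftool [ 0.3052  0.7039 -1.187 ] Mtool [-0.168  -0.1028 -0.0333] tq6 -0.24582459591329098 w 0.0137 tilt [ 0.0166 -0.0087 -0.9998]
```

Call:
carry_out(
  commands=[
    [[0,0,0,0,3],[0,0,0,0,3],[0,0,0,0,3],[0,0,0,0,3]],
  ],
)

```text
time: 6.73
position: [0.5525, -0.0678, 0.2269]
tool_rot: [0.641, 0.301, -0.633, 0.313]
ft_force: [0.3, -0.2, -0.4]
grip_width: 0.0137
```

```bash
python3 s.py
```

```text
t 6.73 turn deg 24.64 rad 0.43 p [ 0.5525 -0.0678  0.2269] Ftool [ 0.3914  0.3059 -0.0348] Mtool [-0.1443 -0.2223 -0.131 ] tq6 -0.2531200647354126 w 0.0137 tilt [ 0.0175 -0.0102 -0.9998]
```

Call:
carry_out(
  commands=[
    [[0,0,0,0,2],[0,0,0,0,2]],
  ],
)

```text
time: 6.9
position: [0.5527, -0.068, 0.2269]
tool_rot: [0.652, 0.278, -0.643, 0.29]
ft_force: [0.7, -0.3, 0.4]
grip_width: 0.0138
```

```bash
python3 s.py
```

```text
t 6.9 turn deg 28.8 rad 0.503 p [ 0.5527 -0.068   0.2269] Ftool [-0.4308  0.7193 -0.2244] Mtool [-0.1649 -0.2026 -0.1324] tq6 -0.11097955517470837 w 0.0138 tilt [ 0.0177 -0.0108 -0.9998]
```

Call:
carry_out(
  commands=[
    [[0,0,0,0,1.5],[0,0,0,0,1.5]],
  ],
)

```text
time: 7.07
position: [0.5528, -0.0681, 0.2269]
tool_rot: [0.659, 0.26, -0.651, 0.272]
ft_force: [0.2, 0.2, 0.2]
grip_width: 0.014
```

```bash
python3 s.py
```

```text
t 7.07 turn deg 31.89 rad 0.557 p [ 0.5528 -0.0681  0.2269] Ftool [-0.242  -0.0285 -0.3235] Mtool [-0.124  -0.2087 -0.1165] tq6 -0.04337687278166413 w 0.014 tilt [ 0.0177 -0.0114 -0.9998]
```

Call:
carry_out(
  commands=[
    [[0,0,0,0,1.5],[0,0,0,0,1.5]],
  ],
)

```text
time: 7.23
position: [0.5529, -0.0682, 0.2269]
tool_rot: [0.666, 0.242, -0.658, 0.255]
ft_force: [1.2, -0.1, -0.8]
grip_width: 0.0137
```

```bash
python3 s.py
```

```text
t 7.23 turn deg 34.95 rad 0.61 p [ 0.5529 -0.0682  0.2269] Ftool [ 0.8115  0.8296 -0.8018] Mtool [-0.1608 -0.3049 -0.1016] tq6 -0.04577216925099492 w 0.0137 tilt [ 0.0176 -0.012  -0.9998]
```

Call:
carry_out(
  commands=[
    [[0,0,0,0,1.5],[0,0,0,0,1.5]],
  ],
)

```text
time: 7.4
position: [0.553, -0.0684, 0.2269]
tool_rot: [0.673, 0.224, -0.664, 0.237]
ft_force: [0.9, -0.6, 0.1]
grip_width: 0.0139
```

```bash
python3 s.py
```

```text
t 7.4 turn deg 38.02 rad 0.664 p [ 0.553  -0.0684  0.2269] Ftool [-0.0881  1.0734 -0.3589] Mtool [-0.1713 -0.2721 -0.0968] tq6 -0.046224110992625356 w 0.0139 tilt [ 0.0175 -0.0125 -0.9998]
```

Call:
carry_out(
  commands=[
    [[0,0,0,0,1.5],[0,0,0,0,1.5]],
  ],
)

```text
time: 7.57
position: [0.5532, -0.0685, 0.2269]
tool_rot: [0.679, 0.206, -0.67, 0.219]
ft_force: [0.1, -0.5, 0.0]
grip_width: 0.014
```

```bash
python3 s.py
```

```text
t 7.57 turn deg 41.08 rad 0.717 p [ 0.5532 -0.0685  0.2269] Ftool [-0.033   0.4894  0.2059] Mtool [-0.163  -0.2602 -0.1119] tq6 -0.04664515145123005 w 0.014 tilt [ 0.0174 -0.0131 -0.9998]
```

Call:
carry_out(
  commands=[
    [[0,0,0,0,1.5],[0,0,0,0,1.5]],
  ],
)

```text
time: 7.73
position: [0.5533, -0.0687, 0.2269]
tool_rot: [0.684, 0.188, -0.675, 0.201]
ft_force: [0.8, 0.6, 0.1]
grip_width: 0.0134
```

```bash
python3 s.py
```

```text
t 7.73 turn deg 44.15 rad 0.771 p [ 0.5533 -0.0687  0.2269] Ftool [-0.1283 -0.0579 -1.0284] Mtool [-0.1669 -0.2946 -0.1622] tq6 -0.04677018849179149 w 0.0134 tilt [ 0.0173 -0.0137 -0.9998]
```

Call:
carry_out(
  commands=[
    [[0,0,0,0,1.5],[0,0,0,0,1.5]],
  ],
)

```text
time: 7.9
position: [0.5534, -0.0689, 0.227]
tool_rot: [0.689, 0.17, -0.68, 0.183]
ft_force: [0.0, -0.2, -0.4]
grip_width: 0.0138
```

```bash
python3 s.py
```

```text
t 7.9 turn deg 47.22 rad 0.824 p [ 0.5534 -0.0689  0.227 ] Ftool [0.3878 0.1953 0.0604] Mtool [-0.1953 -0.3133 -0.0444] tq6 -0.04710249602794647 w 0.0138 tilt [ 0.0171 -0.0142 -0.9998]
```

Call:
carry_out(
  commands=[
    [[0,0,0,0,1.5],[0,0,0,0,1.5]],
  ],
)

```text
time: 8.07
position: [0.5535, -0.069, 0.2269]
tool_rot: [0.694, 0.152, -0.685, 0.164]
ft_force: [-0.6, 0.4, 0.1]
grip_width: 0.0136
```

```bash
python3 s.py
```

```text
t 8.07 turn deg 50.29 rad 0.878 p [ 0.5535 -0.069   0.2269] Ftool [-0.1271 -0.6392  0.3542] Mtool [-0.1701 -0.289  -0.1014] tq6 -0.047198119573295116 w 0.0136 tilt [ 0.0169 -0.0147 -0.9997]
```

Call:
carry_out(
  commands=[
    [[0,0,0,0,1.5],[0,0,0,0,1.5]],
  ],
)

```text
time: 8.23
position: [0.5535, -0.0692, 0.227]
tool_rot: [0.698, 0.133, -0.688, 0.146]
ft_force: [0.7, -0.1, 0.4]
grip_width: 0.0136
```

```bash
python3 s.py
```

```text
t 8.23 turn deg 53.36 rad 0.931 p [ 0.5535 -0.0692  0.227 ] Ftool [-0.3695  0.3664 -0.6595] Mtool [-0.2053 -0.3054 -0.0938] tq6 -0.04739197553135455 w 0.0136 tilt [ 0.0167 -0.0153 -0.9997]
```

Call:
carry_out(
  commands=[
    [[0,0,0,0,1.5],[0,0,0,0,1.5]],
  ],
)

```text
time: 8.4
position: [0.5536, -0.0694, 0.227]
tool_rot: [0.701, 0.114, -0.692, 0.127]
ft_force: [0.7, 0.7, 0.7]
grip_width: 0.0138
```

```bash
python3 s.py
```

```text
t 8.4 turn deg 56.42 rad 0.985 p [ 0.5536 -0.0694  0.227 ] Ftool [-0.7007 -0.4248 -0.9512] Mtool [-0.1764 -0.3189 -0.0913] tq6 -0.047498272033408284 w 0.0138 tilt [ 0.0165 -0.0158 -0.9997]
```

Call:
carry_out(
  commands=[
    [[0,0,0,0,1.5],[0,0,0,0,1.5]],
  ],
)

```text
time: 8.57
position: [0.5537, -0.0696, 0.227]
tool_rot: [0.704, 0.096, -0.695, 0.109]
ft_force: [1.2, -0.1, 0.6]
grip_width: 0.014
```

```bash
python3 s.py
```

```text
t 8.57 turn deg 59.5 rad 1.038 p [ 0.5537 -0.0696  0.227 ] Ftool [-0.5368  0.4086 -1.1492] Mtool [-0.1603 -0.3175 -0.0488] tq6 -0.04779242444783449 w 0.014 tilt [ 0.0161 -0.0164 -0.9997]
```

Call:
carry_out(
  commands=[
    [[0,0,0,0,1.5],[0,0,0,0,1.5]],
  ],
)

```text
time: 8.73
position: [0.5537, -0.0697, 0.227]
tool_rot: [0.707, 0.077, -0.697, 0.09]
ft_force: [-0.5, -1.0, 0.4]
grip_width: 0.0139
```

```bash
python3 s.py
```

```text
t 8.73 turn deg 62.57 rad 1.092 p [ 0.5537 -0.0697  0.227 ] Ftool [-0.4028  0.8604  0.7554] Mtool [-0.1565 -0.2988 -0.0194] tq6 -0.04611893557012081 w 0.0139 tilt [ 0.0158 -0.0169 -0.9997]
```

Call:
carry_out(
  commands=[
    [[0,0,0,0,1.5],[0,0,0,0,1.5]],
  ],
)

```text
time: 8.9
position: [0.5538, -0.0699, 0.227]
tool_rot: [0.709, 0.058, -0.699, 0.071]
ft_force: [1.3, 0.0, 1.0]
grip_width: 0.0136
```

```bash
python3 s.py
```

```text
t 8.9 turn deg 65.64 rad 1.146 p [ 0.5538 -0.0699  0.227 ] Ftool [-0.9805  0.2334 -1.2699] Mtool [-0.1663 -0.3391 -0.0822] tq6 -0.03713158657774329 w 0.0136 tilt [ 0.0154 -0.0174 -0.9997]
```

Call:
carry_out(
  commands=[
    [[0,0,0,0,1.5],[0,0,0,0,1.5]],
  ],
)

```text
time: 9.07
position: [0.5538, -0.0701, 0.2271]
tool_rot: [0.711, 0.039, -0.701, 0.052]
ft_force: [0.1, -0.5, 1.1]
grip_width: 0.0137
```

```bash
python3 s.py
```

```text
t 9.07 turn deg 68.71 rad 1.199 p [ 0.5538 -0.0701  0.2271] Ftool [-1.0518  0.5175 -0.0234] Mtool [-0.1524 -0.4227 -0.1072] tq6 -0.046418089186772704 w 0.0137 tilt [ 0.0152 -0.0179 -0.9997]
```

Call:
carry_out(
  commands=[
    [[0,0,0,0,1.2],[0,0,0,0,1.2]],
  ],
)

```text
time: 9.23
position: [0.554, -0.0703, 0.2274]
tool_rot: [0.712, 0.023, -0.701, 0.037]
ft_force: [1.5, -0.8, 1.5]
grip_width: 0.0141
```

```bash
python3 s.py
```

```text
t 9.23 turn deg 71.22 rad 1.243 p [ 0.554  -0.0703  0.2274] Ftool [-1.4255  0.9953 -1.4294] Mtool [-0.02   -0.3153  0.0891] tq6 -0.07443674141541123 w 0.0141 tilt [ 0.0153 -0.0184 -0.9997]
```

The torque dropped and the tool is rising slightly, so the latch may have let go. I'll hold and look.

Call:
carry_out(
  commands=[
    [[0,0,0,0,0],[0,0,0,0,0],[0,0,0,0,0]],
  ],
)

```text
time: 9.48
position: [0.5556, -0.0707, 0.2298]
tool_rot: [0.713, 0.022, -0.7, 0.036]
ft_force: [-0.4, 0.0, 4.6]
grip_width: 0.0138
```

```bash
python3 s.py
```

```text
t 9.48 turn deg 71.33 rad 1.245 p [ 0.5556 -0.0707  0.2298] Ftool [-4.6118  0.0418  0.3395] Mtool [-0.0566 -0.5158 -0.2281] tq6 0.019774484680965543 w 0.0138 tilt [ 0.0196 -0.0189 -0.9996]
```

The lid is pushing up with 4.6 N and has lifted about 2.5 mm, so the latch is free. I open the gripper and withdraw upward.

Call:
carry_out(
  commands=[
    [[0.6,0,0,0,0],[0.6,0,0,0,0],[0.6,-10,0,0,0],[0.6,-25,0,0,0],[0.6,-35,0,0,0],[0.6,-35,0,0,0],[0.6,-35,0,0,0],[0.6,-35,0,0,0]],
  ],
)

```text
time: 10.15
position: [0.5555, -0.0705, 0.4103]
tool_rot: [0.717, 0.019, -0.696, 0.038]
ft_force: [0.9, -0.4, -0.3]
grip_width: 0.0509
```

Call:
carry_out(
  commands=[
    [[0.6,0,0,0,0],[0.6,0,0,0,0],[0.6,0,0,0,0],[0.6,0,0,0,0],[0.6,0,0,0,0],[0.6,0,0,0,0]],
  ],
)

```text
time: 10.65
position: [0.557, -0.071, 0.419]
tool_rot: [0.722, 0.017, -0.691, 0.04]
ft_force: [-0.2, -0.3, -0.6]
grip_width: 0.0522
```

```bash
python3 s.py
python3 - <<'E'
from h import *
save('scene','s5.png')
E
```

```text
t 10.65 turn deg 71.53 rad 1.248 p [ 0.557 -0.071  0.419] Ftool [0.5603 0.2874 0.267 ] Mtool [-0.001  -0.1788  0.0203] tq6 0.00418623851146549 w 0.0522 tilt [ 0.0448 -0.0299 -0.9985]
```

View pics/s5.png

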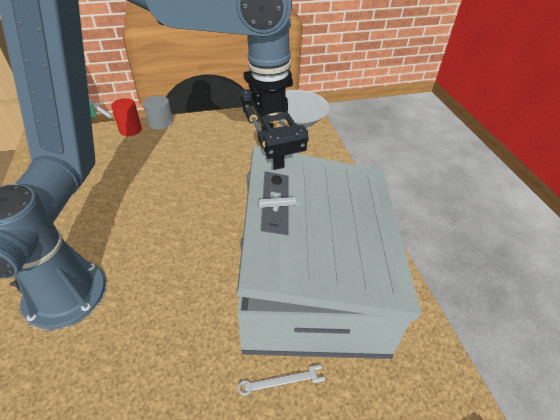

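The scene view shows the lid tilted up with a gap at its front. The handle is turned crosswise and popped out at (277,202), the spanner hasn't moved, and the gripper is clear. I'll check the tilt, whether the lid is at rest, and the bottle and filter, then hand in.

Run:
```python
from h import *
m=ld('s5.png')
ax=np.array([.9715,-.2368,0]);H0=np.array([.5515,-.0695,0])
for a in(0,.12,.2):
    h=H0+ax*.3; r=-.3;zl=.248-.19
    P=h+ax*(r*np.cos(a)+zl*np.sin(a)); P[2]=.19+.3*np.sin(a)+zl*np.cos(a)
    print(a,P,proj(m,P))
for i in range(6): save('scene','s6.png')
d=cv2.absdiff(cv2.imread('pics/s5.png'),cv2.imread('pics/s6.png'))[150:350,230:420]
print('motion',(d.max(2)>25).sum())
save('top','t6.png'); d=cv2.absdiff(cv2.imread('pics/top0.png'),cv2.imread('pics/t6.png')).max(2)
print('bottle',(d[195:235,188:228]>40).sum(),'filter',(d[145:182,205:236]>40).sum())
d=cv2.absdiff(cv2.imread('pics/scene0.png'),cv2.imread('pics/s6.png')).max(2); print('spanner',(d[362:398,235:330]>40).sum())
```

```text
0 [ 0.5515 -0.0695  0.248 ] [270.6069 216.9638]
0.12 [ 0.5603 -0.0717  0.2835] [274.6835 206.3392]
0.2 [ 0.5685 -0.0736  0.3064] [278.5639 199.1675]
motion 67
bottle 56 filter 0
spanner 0
```

The tilt comes out at about 0.17–0.2 rad. I'll look at the few changed pixels before handing in.

Run:
```python
from h import *
a=[cv2.resize(cv2.imread('pics/'+f)[130:240,170:290],(360,330),interpolation=2) for f in('top0.png','t6.png')]
save('scene','s7.png')
b=[cv2.resize(cv2.imread('pics/'+f)[150:240,230:350],(360,270),interpolation=2) for f in('s5.png','s7.png')]
cv2.imwrite('pics/c7.png',np.vstack([np.hstack(a),np.hstack(b)]))
d=cv2.absdiff(cv2.imread('pics/s6.png'),cv2.imread('pics/s7.png')).max(2)[150:350,230:420]; print((d>25).sum(),np.argwhere(d>25)[:5])
```

```text
7 [[ 0 40]
 [ 2 39]
 [ 4 62]
 [ 7 37]
 [ 7 61]]
```

View pics/c7.png

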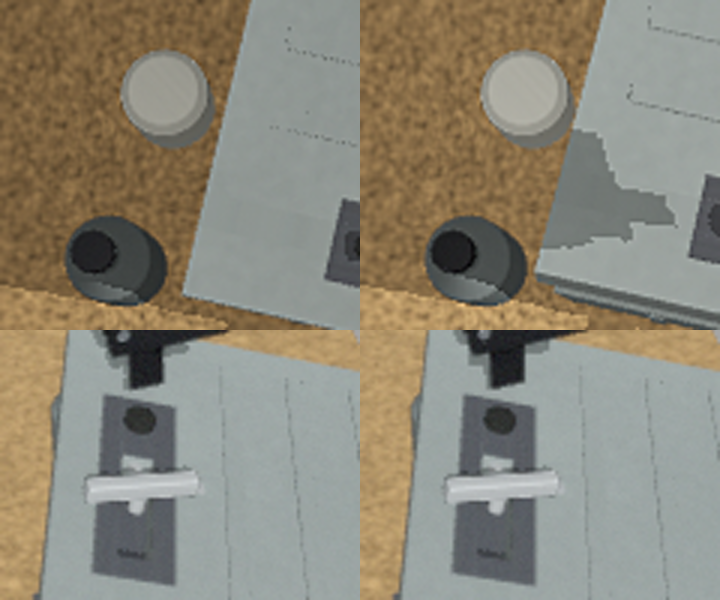

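The bottle and filter haven't moved; the changed pixels there come from the lid edge. The lid is up and still, and the handle is out and turned.

```bash
python3 -c "
from h import *
print(robot.hand_in())"
```

```text
the job is handed in; nothing more can be done
None
```

The chest is open and the job is handed in; the interface reports no verdict.

**What I did:**
- I pushed the button in about 6.5 mm with the closed fingertips, never reading more than about 7 N, and the handle popped out.
- I gripped the bar at 25 N and turned it clockwise in small steps, against about 0.16 N m of friction.
- At about 1.24 rad the turning torque dropped and the lid began pushing up with 4.6 N. I stopped turning there and felt no rise in torque from the stop.
- I then opened the gripper and withdrew upward.

**Last checks:**
- **Lid:** the camera puts the tilt at about 0.17–0.2 rad. In the last pictures the lid was still; only pixels around the gripper changed.
- **Handle:** it is popped out and lying crosswise.
- **Gripper:** it is clear, about 0.1 m above the handle.
- **Other things:** the bottle, filter and spanner are where they were. The pixel check flagged 56 changed pixels near the bottle; in the enlarged picture these were the raised lid's edge, not the bottle.
- **Disagreement:** the fixed cameras and the wrist camera put the handle and button about 4–5 mm apart. I used the wrist-based values, which fitted the known sizes best.

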